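# Park the cart's tow head on the ball post and lock it

### The job

The tow head of the packing cart stands loose on the bench. Set it upright on the steel ball of the ball post, press it down until the ball snaps in and the head sits fully home on the collar, then press its raised latch lever down flat to lock it. Press gently, without forcing the hitch, and leave the other things on the bench where they are.

Things in the scene. Friction and masses are not known exactly. Their poses are not given: they have to be found in the camera images.
- ball_post: Ball post, fixed: grey bolted plate 90 x 90 x 10 mm with an upright steel stem in its middle, on it a dark round collar 68 mm across and above that a 28 mm steel ball. Origin: centre of the plate's underside, on the bench. Ball centre 70 to 90 mm straight above it: the stem is clamped at a new height each time, NOT measured. Collar top always 22 mm below the ball centre.
- head_grip (a point): Tow head, loose, about 0.45 kg: grey block 64 (x) x 50 (y) x 57 (z) mm, a dark tongue stub 28 mm wide reaching back to x = -80 mm, a steel latch lever on top. Point on the block's middle axis, 44 mm above its underside, 13 mm below its top: grip here across the 50 mm (y; bare flat sides). z up, x away from the tongue. The raised lever reaches 88 mm above the underside.
- socket_mouth (a point): Middle of the block's flat underside: mouth of the round socket, flared to 43 mm, 31 mm inside. Two spring pawls meet the ball when this is about 3 mm below the ball centre; about 5 to 14 N down on top of the head's weight pushes past them. Home, 22 mm below the ball centre, it rests on the collar and stops hard, any way round. Pushing with over about 35 N is too hard.
- lever_pad (a point): Top face of the lever's 26 mm wide pressing pad, where to press. The hinge pin lies across the head (y), 26 mm behind the block's middle and 62 mm above its underside; the pad is 49 mm from the hinge. Raised, the pad is up to 17 mm higher than when flat; flat, it lies over the block 23 mm ahead of its middle. Turns with the lever.
- latch_lever (a joint): Angle of the latch lever: 0 flat on the block (locked), about 0.28 to 0.36 raised at the start. It is stiff: it takes about 5 to 8 N at the pad, stays where it is left and stops hard at 0.
- seat_pin (a joint): Small spring pin in the socket's roof that the ball pushes up: 0 m with no ball, about 0.007 m when the head is home.
- label_roll: Bystander: white roll of labels standing on end, 72 mm across, 52 mm high.
- carton: Bystander: small taped carton, 89 x 120 x 58 mm.
- notes: Bystander: block of sticky notes, 75 x 76 x 26 mm.
- marker: Bystander: marker pen, 17 mm thick, 138 mm long (along its y), lying on the bench between the post and the head.
- tags: Bystander: banded pile of hang tags, 91 x 56 x 19 mm.
- terminal: Bystander: handheld terminal lying face up, 149 x 72 x 23 mm.

How it is judged:
By the outcome, as a careful person would: the job done as asked, in the order asked, and still so for the second after the job is handed in, with the robot touching nothing.
It also fails if it takes over 64 s, if anything falls off the work surface, if the arm or the gripper's body presses on something with over 40 N, if the wrist force passes 120 N, or if a joint passes its speed limit or range.

### The arm

A 6-joint arm with a two-finger parallel gripper is mounted at the origin on a cart in front of the work surface, level with it; the furniture and walls round the work are solid. World frame = base frame: x ahead of the robot, y to its left, z up, the work surface at z = 0. Lengths are in m, angles in rad, forces in N, time in s.
With the tool pointing down it reaches from about 0.35 to 0.775 m from the base axis. Payload 7.3 kg.
Tool frame: the origin (TCP) lies between the finger pads; the fingertips stand 14 mm ahead of it and the grasp point (between the pads) lies 5 mm behind it (env.nose_length is the distance from the TCP to the fingertips, in m); z points along the fingers, y is the line along which they close (so a half turn about z gives the same grasp; the last joint's range is limited). The gripper opens to 92 mm and grips with 3 to 60 N. Pads are 19 mm wide; open, the fingers measure 130 mm over their backs; the gripper's body (75 mm by 190 mm) begins 47 mm behind the grasp point.
Start: joints at [1.092, 0.342, 1.524, -0, 1.275, -0.146], TCP at [0.171, 0.496, 0.241] pointing down, gripper open.
Joint ranges: [-2.53, 2.53], [-0.77, 2.02], [0.04, 2.7], [-1, 4.14], [0.28, 2.66], [-3.11, 3.11]. Speed limits (rad/s): [2.57, 2.57, 3.14, 3.14, 3.14, 3.14].

### API

Orientations are given as a 3x3 rotation matrix whose columns are the frame's x, y, z axes.
In Python, from bench import env, camera, finish_job gives the robot as it stands.
- The arm moves only by the tool apply_moves, never from a script. Its argument "motion" is one flat list of numbers, 7 for each row, row after row: the gripper command: -1 is shut, 1 is fully open, values between are in proportion, then the shift along the tool's x, y, z each as a share of 0.1 m, from -1 to 1, then the turn, a rotation vector about the tool's x, y, z each as a share of 180 degrees, from -1 to 1. A call has 1 to 20 rows; each row is the pose to reach, as a shift and turn from the pose commanded when the call began, along the tool's axes at that moment, turning the shorter way round; what a row does not reach only later rows make up. A row lasts 1/10 s, in which the tool goes at most 50 mm and 8.59 degrees, less where a joint would pass 70% of its speed; a pose out of reach is approached as far as the arm can. A call with a number of a shift or a turn outside -1 to 1 is refused whole. A call with a gripper value outside its range is refused whole. The fingers move at their own pace and stop on an object; the grip force is fixed at half the most. Time passes only in rows, so rows that repeat a pose let the fingers close. It gives the time, the measured TCP pose, the force, the opening and the grip force at its end, in the units of the state.
- env.observe(): the state, without advancing time (a new reading comes with each control period).
- camera(name): name is "scene" or "top"; returns a dict with "img" (480x640x3 uint8, red, green, blue), "fovy" (degrees; the focal length in pixels is half the picture's height over the tangent of half this angle, whatever the lens; pixels are square), "cx", "cy" (the principal point, pixels), "eye" and "attitude" of the camera in the world. Camera axes: x right, y up, looking along -z (the intrinsics and any distortion apply to the point x, -y, -z); pixel columns grow to the right and rows downward; lengths in m; the calibration is good to about 2 mm. A picture is of the moment at which its call begins. There is no depth.
- finish_job(): hands the job in; it is judged then, once.
The state is a dict: "time": time; "qpos": joint angles; "qvel": joint speeds; "tau": joint torques, N m; "ee_pos": TCP position; "eef_rot": TCP orientation; "force": force on the tool from outside, world axes, zero at the start; "ft_torque": the same for the moment, N m; "grip_width": opening from 0.0 (shut) to 1.0 (fully open); "gripper_force": force on a finger pad.
Only numpy, scipy, OpenCV 4.12 (cv2) and the standard library are available. Lean on these libraries where they do the work, as an engineer would, in place of code of your own. Each camera call takes 0.05 s, during which the arm holds its last target. There are 200 camera calls.

## Working session

There is one attempt and no reset: what is moved stays moved. The work goes in short steps, Python scripts to look and compute and a tool call to move; the robot and the scene stay as the last step left them, time stands still between calls to the robot, and variables do not carry over. Pictures are saved under pics/ and viewed, at most 10 in all, crops included, and the job is handed in when it is done.

Besides the shell and the picture viewer there is one more tool, called after "Call:" as name(argument=value, ...) on one line, values as JSON. apply_moves: Moves the arm, as the interface text tells. Its arguments: {"type":"object","properties":{"motion":{"type":"array","items":{"type":"number","minimum":-1,"maximum":1}}},"required":["motion"]}

```bash
mkdir -p pics
cat > h.py <<'E'
import numpy as np, cv2
from bench import env, camera, finish_job
def ray(c,u,v):
    f=240/np.tan(np.radians(c['fovy'])/2)
    d=np.array([(u-c['cx'])/f,-(v-c['cy'])/f,-1.])
    return np.array(c['eye']),np.array(c['attitude'])@d
def at_z(c,u,v,z):
    e,d=ray(c,u,v); return e+d*(z-e[2])/d[2]
def proj(c,p):
    f=240/np.tan(np.radians(c['fovy'])/2)
    q=np.array(c['attitude']).T@(np.array(p)-np.array(c['eye'])); return c['cx']+f*q[0]/-q[2], c['cy']-f*q[1]/-q[2]
def tri(c1,p1,c2,p2):
    e1,d1=ray(c1,*p1);e2,d2=ray(c2,*p2)
    s=np.linalg.lstsq(np.stack([d1,-d2],1),e2-e1,rcond=None)[0]
    a,b=e1+d1*s[0],e2+d2*s[1]; return (a+b)/2,np.linalg.norm(a-b)
def save(n,img): cv2.imwrite('pics/'+n+'.png',img[:,:,::-1])
E
python3 - <<'E'
from h import *
import pickle
cs={}
for n in('scene','top'):
    c=camera(n);cs[n]=c;save(n+'1',c['img']);print({k:v for k,v in c.items() if k!='img'})
pickle.dump(cs,open('c1.pkl','wb'))
print(env.observe())
E
```

```text
{'fovy': 50.71096425179683, 'cx': 321.66874308832826, 'cy': 234.16174436859163, 'eye': array([-0.04983683, -0.42383547,  1.19510936]), 'attitude': array([[ 0.5849657 ,  0.68345698, -0.43669404],
       [-0.81102278,  0.48789373, -0.32280297],
       [-0.00756166,  0.54299749,  0.83970028]])}
{'fovy': 44.61302702352171, 'cx': 310.23762432188016, 'cy': 241.37876463767805, 'eye': array([0.31693895, 0.01566027, 1.72390656]), 'attitude': array([[-7.34431664e-03,  9.91725336e-01, -1.28167541e-01],
       [-9.99972703e-01, -7.38748164e-03,  1.38595521e-04],
       [-8.09386665e-04,  1.28165060e-01,  9.91752521e-01]])}
{'time': 0.1, 'qpos': array([ 1.09197977e+00,  3.42693815e-01,  1.52489468e+00, -6.90214652e-06,
        1.27539732e+00, -1.45985726e-01]), 'qvel': array([ 0.00126218, -0.00231367, -0.00084152, -0.00119165,  0.0001634 ,
        0.00070834]), 'tau': array([ 1.88103964e-03, -4.32004881e+01, -2.44695121e+01,  7.19332066e-02,
        5.25683071e-02, -4.54742940e-05]), 'ee_pos': array([0.1713476 , 0.49590085, 0.24010264]), 'eef_rot': array([[-9.45121840e-01,  3.26717467e-01, -6.36013398e-04],
       [ 3.26718027e-01,  9.45121048e-01, -1.23953745e-03],
       [ 1.96131115e-04, -1.37931095e-03, -9.99999030e-01]]), 'force': array([ 0.31016628, -0.1797356 , -0.26233751]), 'ft_torque': array([-0.05179727,  0.00776141, -0.04864797]), 'gripper_force': 0.0, 'grip_width': 1.001034135490169}
```

View pics/scene1.png

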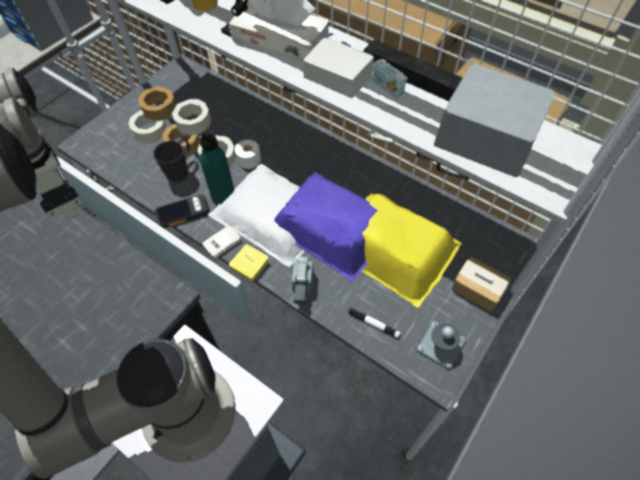

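View pics/top1.png

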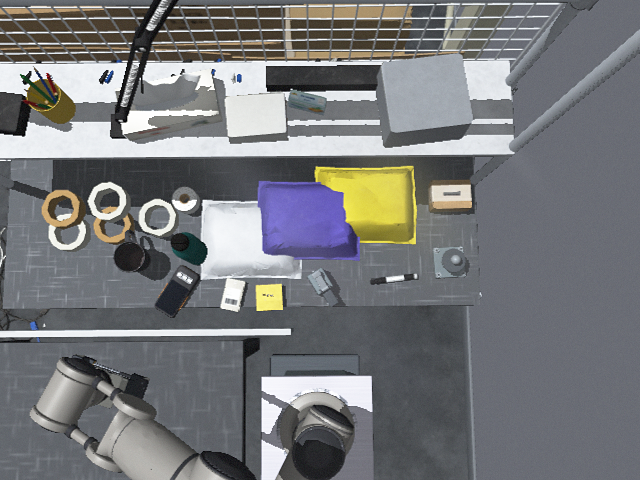

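The head is at scene (302,280) and top (322,282). The post's ball is at scene (447,333) and top (454,258). The marker lies between them. I'll enlarge both.

Run:
```python
from h import *
import pickle
cs=pickle.load(open('c1.pkl','rb'))
t=[]
for n,(u,v) in [('scene',(262,250)),('top',(282,256)),('scene',(405,312)),('top',(412,232))]:
    im=cv2.resize(cs[n]['img'][v:v+60,u:u+80],(400,300),interpolation=cv2.INTER_CUBIC)
    for k in range(0,80,10): cv2.putText(im,str(u+k),(k*5,8),0,.3,(255,0,0));im[::4,k*5]=(255,0,0)
    for k in range(0,60,10): cv2.putText(im,str(v+k),(0,k*5+8),0,.3,(255,0,0));im[k*5,::4]=(255,0,0)
    t.append(im)
save('crop1',np.vstack([np.hstack(t[:2]),np.hstack(t[2:])]))
```

```text
(no output)
```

View pics/crop1.png

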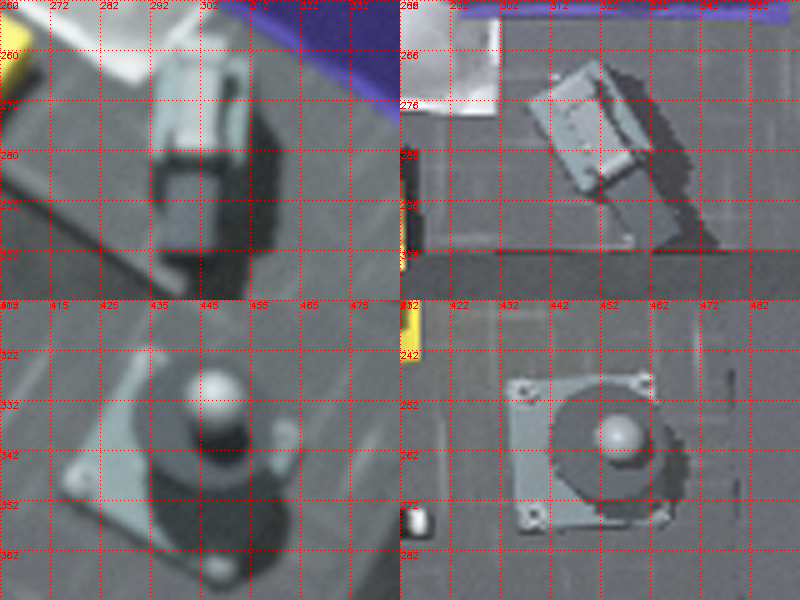

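Run:
```python
from h import *
import pickle
cs=pickle.load(open('c1.pkl','rb'));s,t=cs['scene'],cs['top']
b,g=tri(s,(448,331.6),t,(455.8,259.4));print('ball',b,g)
# plate corners
P=[at_z(t,u,v,.01)for u,v in[(412+22,232+16),(412+51,232+15),(412+23.5,232+45.5)]];print(P)
q=np.array([at_z(t,u,v,.057) for u,v in[(307.6,276),(321.4,267.6),(332.4,285.6),(319.6,294.4)]]);print(q,q.mean(0),np.linalg.norm(np.diff(q,axis=0),axis=1))
d=(q[0]+q[1]-q[2]-q[3])/2;print('yaw',np.degrees(np.arctan2(d[1],d[0])))
print([at_z(s,u,v,.057) for u,v in [(262+30,250+32),(262+48,250+32)]],'lever pad front',at_z(s,302,257,.085))
o=env.observe();R=o['eef_rot']
print(np.degrees(np.arctan2(R[1,1],R[0,1])),R.T@(q.mean(0)-o['ee_pos']))
```

```text
ball [ 0.47423388 -0.39209285  0.09463339] 0.001971104208048669
[array([ 0.51602378, -0.34944206,  0.01      ]), array([ 0.51835684, -0.4350736 ,  0.01      ]), array([ 0.4289765 , -0.35083791,  0.01      ])]
[[ 0.43287928  0.02367896  0.057     ]
 [ 0.45659801 -0.01590313  0.057     ]
 [ 0.40502501 -0.04669712  0.057     ]
 [ 0.38034036 -0.01004467  0.057     ]] [ 0.41871067 -0.01224149  0.057     ] [0.04614456 0.060067   0.04418976]
yaw 31.786282764864993
[array([ 0.38195527, -0.00947495,  0.057     ]), array([ 0.40838689, -0.04642655,  0.057     ])] lever pad front [0.44252193 0.00317113 0.085     ]
70.93032145407483 [-0.39984342 -0.39918563  0.183575  ]
```

Run:
```python
from h import *
import pickle
cs=pickle.load(open('c1.pkl','rb'));s,t=cs['scene'],cs['top']
for a,b in[((351,276),(359,259)),((376,210),(343,190)),((277,220),(265,257)),((314,175),(258,183))]: print(tri(s,a,t,b))
im=lambda c,u,v,w,h,z:cv2.resize(c['img'][v:v+h,u:u+w],(w*z,h*z),interpolation=cv2.INTER_CUBIC)
save('bag',np.vstack([im(s,265,170,130,115,3)[:,:390],]))
a=im(s,250,165,133,150,3);b=im(t,245,170,133,150,3);save('bag',np.hstack([a,b]))
```

```text
(array([ 0.47961505, -0.12297914,  0.06400943]), np.float64(0.000489826293421488))
(array([ 0.67164293, -0.07613552,  0.0944797 ]), np.float64(0.006839262420095876))
(array([0.49333998, 0.13764501, 0.0738932 ]), np.float64(0.01865691185031577))
(array([0.71325323, 0.16773505, 0.02637614]), np.float64(0.00358300928587382))
```

View pics/bag.png

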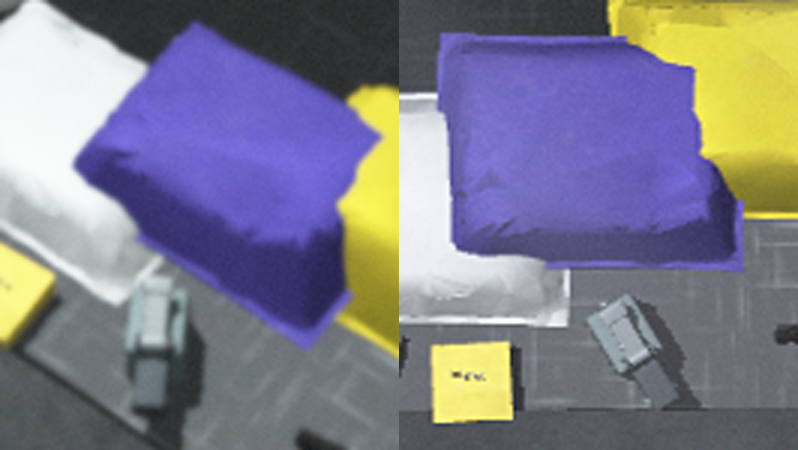

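Run:
```python
from h import *
import pickle
from scipy.spatial.transform import Rotation as Ro
cs=pickle.load(open('c1.pkl','rb'));s,t=cs['scene'],cs['top']
print('bag upper',tri(s,(358,243),t,(346.7,236.7)),'panel',tri(s,(243,283),t,(290,331)))
o=env.observe();R=o['eef_rot'];p=o['ee_pos']
a=np.radians(31.8);hx=np.array([np.cos(a),np.sin(a),0]);hy=np.array([-np.sin(a),np.cos(a),0]);z=np.array([0,0,1])
for tilt in(0,12):
  th=np.radians(tilt)
  up=np.cos(th)*z-np.sin(th)*hx
  Tz=-up;Ty=-hy;Tx=np.cross(Ty,Tz);T=np.stack([Tx,Ty,Tz],1)
  g=np.array([.4187,-.0122,.046])-.006*hx
  tcp=g+.005*Tz
  print(T.round(3).tolist(),'tcp',tcp,'rotvec/pi',Ro.from_matrix(R.T@T).as_rotvec()/np.pi,'shift/.1',R.T@(tcp-p)/.1, 'up',R.T@(tcp+up*.17-p)/.1)
```

```text
bag upper (array([ 0.54272798, -0.09134566,  0.10744463]), np.float64(0.013304052596866546)) panel (array([0.28473849, 0.0680632 , 0.11393687]), np.float64(0.013460405888419137))
[[0.85, 0.527, -0.0], [0.527, -0.85, -0.0], [-0.0, -0.0, -1.0]] tcp [ 0.41360064 -0.01536173  0.041     ] rotvec/pi [-3.05645919e-04  4.61294809e-04  7.17390492e-01] shift/.1 [-3.960364   -4.03782103  1.995821  ] up [-3.96003058 -4.04016586  0.29582265]
[[0.831, 0.527, 0.177], [0.515, -0.85, 0.11], [0.208, -0.0, -0.978]] tcp [ 0.41448416 -0.01481393  0.04110926] rotvec/pi [-0.07537468  0.03616127  0.71421486] shift/.1 [-3.9669243  -4.02975856  1.99471597] up [-3.74354082 -4.30622739  0.33228858]
```

The bags are tall: the purple one's front edge is at x≈0.48, and its top is at about 0.11 m. I'll grip with the tool tilted 12° to keep the gripper body clear of them. First I'm moving over to the head.

Call:
apply_moves(motion=[1,-0.2,-0.2,-0.4,0,0,0,1,-0.5,-0.5,-0.4,0,0,0,1,-0.8,-0.8,-0.4,0,0,0,1,-1,-1,-0.4,0,0,0,1,-1,-1,-0.4,0,0,0])

```text
time: 0.6
ee_pos: [0.2342, 0.3665, 0.2807]
eef_rot: [[-0.944, 0.33, 0.0], [0.33, 0.944, -0.001], [-0.0, -0.001, -1.0]]
force: [-0.5, -0.4, -0.1]
grip_width: 1.0
gripper_force: 0.0
```

Call:
apply_moves(motion=[1,-0.3,-0.3,0,0,0,0,1,-0.6,-0.6,0,0,0,0,1,-0.9,-0.9,0,0,0,0,1,-1,-1,0,0,0,0,1,-1,-1,0,0,0,0])

```text
time: 1.1
ee_pos: [0.2958, 0.2409, 0.2807]
eef_rot: [[-0.944, 0.33, -0.0], [0.33, 0.944, -0.0], [0.0, -0.0, -1.0]]
force: [-0.4, -0.3, -0.7]
grip_width: 1.001
gripper_force: 0.0
```

Call:
apply_moves(motion=[1,-0.3,-0.3,0,0,0,0,1,-0.6,-0.6,0,0,0,0,1,-0.9,-0.9,0,0,0,0,1,-1,-1,0,0,0,0,1,-1,-1,0,0,0,0])

```text
time: 1.6
ee_pos: [0.3578, 0.1144, 0.2805]
eef_rot: [[-0.944, 0.329, -0.0], [0.329, 0.944, 0.0], [0.0, 0.0, -1.0]]
force: [-0.1, -0.5, -0.3]
grip_width: 0.995
gripper_force: 0.0
```

Call:
apply_moves(motion=[1,-0.2,-0.3,0,0,0,0.06,1,-0.4,-0.6,0,0,0,0.1,1,-0.6,-0.9,0,0,0,0.15,1,-0.74,-1,0,0,0,0.2,1,-0.74,-1,0,-0.075,0.036,0.714,1,-0.74,-1,0,-0.075,0.036,0.714,1,-0.74,-1,0,-0.075,0.036,0.714,1,-0.74,-1,0,-0.075,0.036,0.714,1,-0.74,-1,0,-0.075,0.036,0.714,1,-0.74,-1,0,-0.075,0.036,0.714,1,-0.74,-1,0,-0.075,0.036,0.714,1,-0.74,-1,0,-0.075,0.036,0.714,1,-0.74,-1,0,-0.075,0.036,0.714,1,-0.74,-1,0,-0.075,0.036,0.714,1,-0.74,-1,0,-0.075,0.036,0.714,1,-0.74,-1,0,-0.075,0.036,0.714,1,-0.74,-1,0,-0.075,0.036,0.714,1,-0.74,-1,0,-0.075,0.036,0.714,1,-0.74,-1,0,-0.075,0.036,0.714,1,-0.74,-1,0,-0.075,0.036,0.714])

```text
time: 3.6
ee_pos: [0.3944, -0.0039, 0.2807]
eef_rot: [[0.83, 0.529, 0.176], [0.517, -0.849, 0.111], [0.208, -0.001, -0.978]]
force: [-0.0, 0.5, -0.6]
grip_width: 1.001
gripper_force: 0.0
```

Call:
apply_moves(motion=[1,-0.2,0.1,0.4,0,0,0,1,-0.39,0.2,0.8,0,0,0,1,-0.39,0.2,1,0,0,0,1,-0.39,0.2,1,0,0,0])

```text
time: 4.0
ee_pos: [0.3886, -0.0297, 0.1725]
eef_rot: [[0.832, 0.527, 0.171], [0.515, -0.85, 0.113], [0.205, -0.006, -0.979]]
force: [-0.1, 0.6, 0.6]
grip_width: 1.0
gripper_force: 0.0
```

Run:
```python
from h import *
t=[]
for n,(u,v) in [('scene',(252,200)),('top',(262,226))]:
    c=camera(n)
    im=cv2.resize(c['img'][v:v+110,u:u+100],(400,440),interpolation=cv2.INTER_CUBIC)
    for k in range(0,100,10): cv2.putText(im,str(u+k),(k*4,8),0,.3,(255,0,0));im[::4,k*4]=(255,0,0)
    for k in range(0,110,10): cv2.putText(im,str(v+k),(0,k*4+8),0,.3,(255,0,0));im[k*4,::4]=(255,0,0)
    t.append(im)
save('look2',np.hstack(t)); o=env.observe();print(o['ee_pos'],o['qpos'])
```

```text
[ 0.39051774 -0.03020959  0.17529634] [-0.41204597  0.09569141  2.07986384  0.22909757  0.8595875   0.46201761]
```

View pics/look2.png

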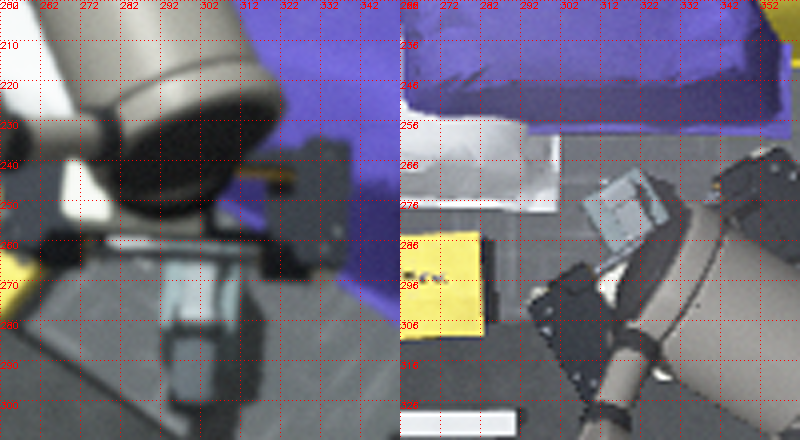

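The gripper is lined up with the head: its yaw matches, and the body's right end at top (357,270) sits just in front of the bag. I'm going down along the tool axis and checking force.

Call:
apply_moves(motion=[1,0,0,0.3,0,0,0,1,0,0,0.6,0,0,0,1,0,0,0.8,0,0,0,1,0,0,0.9,0,0,0,1,0,0,0.95,0,0,0])

```text
time: 4.6
ee_pos: [0.408, -0.0196, 0.0824]
eef_rot: [[0.83, 0.528, 0.178], [0.517, -0.849, 0.11], [0.209, 0.001, -0.978]]
force: [-0.8, -0.9, -0.2]
grip_width: 1.001
gripper_force: 0.0
```

Call:
apply_moves(motion=[1,0,0,0.1,0,0,0,1,0,0,0.2,0,0,0,1,0,0,0.3,0,0,0,1,0,0,0.4,0,0,0,1,0,0,0.42,0,0,0,1,0,0,0.42,0,0,0])

```text
time: 5.2
ee_pos: [0.4141, -0.0148, 0.0404]
eef_rot: [[0.831, 0.528, 0.176], [0.516, -0.849, 0.111], [0.208, -0.002, -0.978]]
force: [-0.2, -0.2, 0.2]
grip_width: 0.999
gripper_force: 0.0
```

Call:
apply_moves(motion=[-1,0,0,0,0,0,0,-1,0,0,0,0,0,0,-1,0,0,0,0,0,0,-1,0,0,0,0,0,0,-1,0,0,0,0,0,0,-1,0,0,0,0,0,0,-1,0,0,0,0,0,0,-1,0,0,0,0,0,0,-1,0,0,0,0,0,0,-1,0,0,0,0,0,0])

```text
time: 6.2
ee_pos: [0.4144, -0.015, 0.0409]
eef_rot: [[0.831, 0.528, 0.177], [0.516, -0.849, 0.11], [0.208, -0.0, -0.978]]
force: [0.2, -0.6, 3.1]
grip_width: 0.545
gripper_force: 30.0
```

Call:
apply_moves(motion=[-1,0,0,-0.1,0,0,0,-1,0,0,-0.2,0,0,0,-1,0,0,-0.4,0,0,0,-1,0,0,-0.6,0,0,0,-1,0,0,-0.8,0,0,0,-1,0,0,-1,0,0,0,-1,0,0,-1,0,0,0,-1,0,0,-1,0,0,0])

```text
time: 7.0
ee_pos: [0.3963, -0.026, 0.1387]
eef_rot: [[0.831, 0.527, 0.177], [0.516, -0.85, 0.11], [0.208, -0.0, -0.978]]
force: [0.3, 0.9, -4.8]
grip_width: 0.543
gripper_force: 30.0
```

Call:
apply_moves(motion=[-1,0.06,0,-0.3,0,0,0,-1,0.12,0,-0.6,0,-0.02,0,-1,0.17,0,-0.8,0,-0.04,0,-1,0.17,0,-0.8,0,-0.067,0,-1,0.17,0,-0.8,0,-0.067,0])

```text
time: 7.5
ee_pos: [0.3975, -0.0253, 0.2196]
eef_rot: [[0.848, 0.529, -0.002], [0.529, -0.848, -0.0], [-0.002, -0.001, -1.0]]
force: [-0.1, 0.1, -5.7]
grip_width: 0.541
gripper_force: 30.0
```

Call:
apply_moves(motion=[-1,-0.06,0.15,0,0,0,0,-1,-0.16,0.4,0,0,0,0,-1,-0.26,0.7,0,0,0,0,-1,-0.35,0.95,0,0,0,0,-1,-0.35,0.95,0,0,0,0])

```text
time: 8.0
ee_pos: [0.417, -0.1275, 0.2186]
eef_rot: [[0.851, 0.526, -0.002], [0.526, -0.851, 0.001], [-0.001, -0.002, -1.0]]
force: [-0.7, 1.4, -4.7]
grip_width: 0.543
gripper_force: 30.0
```

Call:
apply_moves(motion=[-1,-0.06,0.15,0,0,0,0,-1,-0.16,0.4,0,0,0,0,-1,-0.26,0.7,0,0,0,0,-1,-0.35,0.95,0,0,0,0,-1,-0.35,0.95,0,0,0,0])

```text
time: 8.5
ee_pos: [0.4377, -0.2271, 0.2192]
eef_rot: [[0.85, 0.526, -0.001], [0.526, -0.85, 0.0], [-0.001, -0.0, -1.0]]
force: [-0.1, 0.5, -5.7]
grip_width: 0.545
gripper_force: 30.0
```

Call:
apply_moves(motion=[-1,-0.06,0.15,0,0,0,0,-1,-0.16,0.4,0,0,0,0,-1,-0.26,0.7,0,0,0,0,-1,-0.35,0.95,0,0,0,0,-1,-0.35,0.95,0,0,0,0])

```text
time: 9.0
ee_pos: [0.458, -0.3264, 0.2193]
eef_rot: [[0.85, 0.527, -0.001], [0.527, -0.85, -0.001], [-0.001, 0.0, -1.0]]
force: [-0.1, -0.4, -4.1]
grip_width: 0.542
gripper_force: 30.0
```

Call:
apply_moves(motion=[-1,-0.15,0.3,0,0,0,0,-1,-0.27,0.6,0,0,0,0,-1,-0.27,0.65,0,0,0,0,-1,-0.27,0.65,0,0,0,0])

```text
time: 9.4
ee_pos: [0.469, -0.3929, 0.2192]
eef_rot: [[0.85, 0.527, -0.002], [0.527, -0.85, 0.002], [-0.001, -0.003, -1.0]]
force: [-0.5, -0.5, -4.8]
grip_width: 0.545
gripper_force: 30.0
```

Run:
```python
from h import *
import pickle
t=[];cs={}
for n,(u,v) in [('scene',(400,265)),('top',(412,215))]:
    c=cs[n]=camera(n)
    im=cv2.resize(c['img'][v:v+100,u:u+80],(400,500),interpolation=cv2.INTER_CUBIC)
    for k in range(0,80,10): cv2.putText(im,str(u+k),(k*5,8),0,.3,(255,0,0));im[::4,k*5]=(255,0,0)
    for k in range(0,100,10): cv2.putText(im,str(v+k),(0,k*5+8),0,.3,(255,0,0));im[k*5,::4]=(255,0,0)
    t.append(im)
save('look3',np.hstack(t)); o=env.observe();print(o['ee_pos'],o['force'],o['ft_torque']);pickle.dump((cs,o),open('c3.pkl','wb'))
```

```text
[ 0.46900372 -0.39166824  0.21967499] [-0.77209369 -0.54375867 -4.2125836 ] [-0.0372838   0.09553442 -0.01731344]
```

View pics/look3.png

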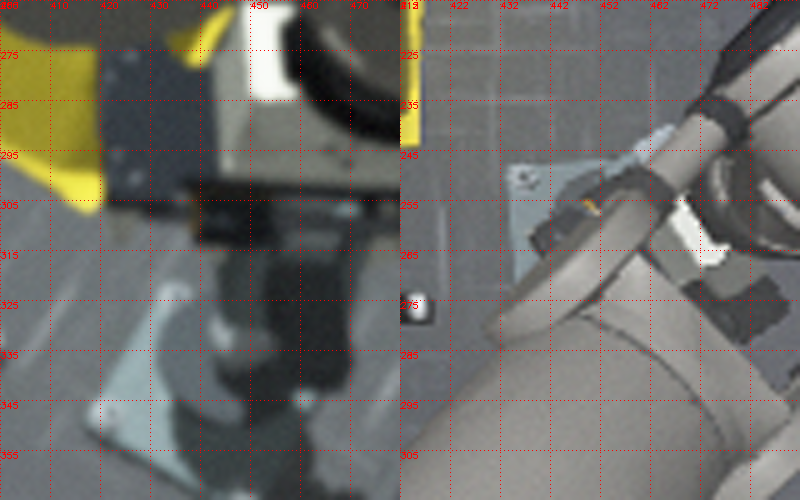

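The head was upright while the tool was tilted, so it's now tilted with the tool upright. I'm putting the 12° tool tilt back before fitting it.

Call:
apply_moves(motion=[-1,0,0,0,0,0.03,0,-1,0,0,0,0,0.067,0,-1,0,0,0,0,0.067,0,-1,0,0,0,0,0.067,0,-1,0,0,0,0,0.067,0])

```text
time: 10.0
ee_pos: [0.4696, -0.3922, 0.2205]
eef_rot: [[0.831, 0.529, 0.175], [0.517, -0.849, 0.11], [0.206, -0.001, -0.978]]
force: [0.1, -0.5, -5.2]
grip_width: 0.539
gripper_force: 30.0
```

```bash
cat > ov.py <<'E'
from h import *
import pickle,sys
def overlay(name,uv,zoom=5,dx=0,dz=0.041):
    c=camera('scene');o=env.observe();p=o['ee_pos']
    u,v=uv;im=c['img'][v:v+100,u:u+120].astype(float)
    im=(255*(im/255)**.5).astype(np.uint8);im=cv2.resize(im,None,fx=zoom,fy=zoom,interpolation=cv2.INTER_CUBIC)
    raw=im.copy()
    a=np.radians(31.8);hx=np.array([np.cos(a),np.sin(a),0]);hy=np.array([-np.sin(a),np.cos(a),0])
    ctr=p+np.array([.0043,.0028,-dz])+dx*hx
    P=lambda x,y,z:tuple(int(round((k-q+.5)*zoom)) for k,q in zip(proj(c,ctr+x*hx+y*hy+np.array([0,0,z])),uv))
    for z in(0,.057):
        pts=[P(x,y,z) for x,y in[(.032,.025),(.032,-.025),(-.032,-.025),(-.032,.025)]]
        cv2.polylines(im,[np.array(pts)],True,(255,0,0),1)
    for y in(-.014,.014): cv2.circle(im,P(-.08,y,0.02),3,(0,255,0),1)
    save(name,im);print(p,o['force'],[q.tolist() for q in o['eef_rot'].round(3)])
    return im
E
python3 - <<'E'
from ov import *
overlay('look4',(390,260))
E
```

```text
[ 0.46978664 -0.39221108  0.22044874] [ 0.73811376  0.04214602 -3.58433257] [[0.83, 0.529, 0.175], [0.517, -0.849, 0.11], [0.207, -0.0, -0.978]]
```

View pics/look4.png

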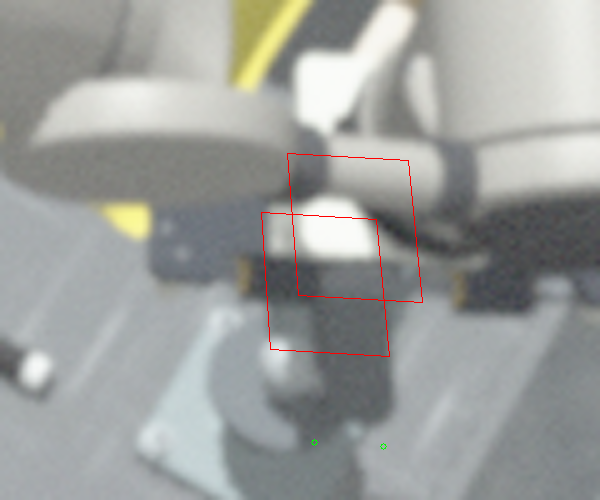

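The tongue and block line up sideways with the red model, so I'm descending with the head upright.

Call:
apply_moves(motion=[-1,-0.05,0.01,0.2,0,0,0,-1,-0.1,0.026,0.4,0,0,0,-1,-0.15,0.026,0.64,0,0,0,-1,-0.15,0.026,0.64,0,0,0])

```text
time: 10.45
ee_pos: [0.4686, -0.3936, 0.1511]
eef_rot: [[0.831, 0.529, 0.171], [0.516, -0.849, 0.116], [0.206, -0.008, -0.978]]
force: [-0.6, 1.1, -5.3]
grip_width: 0.537
gripper_force: 30.0
```

Call:
apply_moves(motion=[-1,-0.01,0,0.05,0,0,0,-1,-0.02,0,0.1,0,0,0,-1,-0.03,0,0.15,0,0,0,-1,-0.03,0,0.15,0,0,0])

```text
time: 10.85
ee_pos: [0.4695, -0.3956, 0.139]
eef_rot: [[0.831, 0.528, 0.176], [0.516, -0.849, 0.111], [0.208, -0.001, -0.978]]
force: [0.0, 0.0, -3.9]
grip_width: 0.542
gripper_force: 30.0
```

Call:
apply_moves(motion=[-1,-0.01,0,0.04,0,0,0,-1,-0.02,0,0.08,0,0,0,-1,-0.02,0,0.1,0,0,0,-1,-0.02,0,0.1,0,0,0])

```text
time: 11.25
ee_pos: [0.4695, -0.3955, 0.1286]
eef_rot: [[0.831, 0.528, 0.176], [0.516, -0.85, 0.111], [0.208, -0.002, -0.978]]
force: [-0.2, 0.6, -4.3]
grip_width: 0.544
gripper_force: 30.0
```

Call:
apply_moves(motion=[-1,-0.01,0,0.02,0,0,0,-1,-0.01,0,0.04,0,0,0,-1,-0.01,0,0.05,0,0,0,-1,-0.01,0,0.05,0,0,0])

```text
time: 11.65
ee_pos: [0.4696, -0.3956, 0.1237]
eef_rot: [[0.831, 0.528, 0.176], [0.516, -0.849, 0.111], [0.208, -0.001, -0.978]]
force: [0.4, -0.3, -4.5]
grip_width: 0.546
gripper_force: 30.0
```

Call:
apply_moves(motion=[-1,0,0,0.02,0,0,0,-1,-0.01,0,0.03,0,0,0,-1,-0.01,0,0.03,0,0,0])

```text
time: 11.95
ee_pos: [0.4698, -0.3962, 0.1214]
eef_rot: [[0.831, 0.527, 0.178], [0.516, -0.85, 0.109], [0.209, 0.001, -0.978]]
force: [-0.0, -0.8, 1.0]
grip_width: 0.545
gripper_force: 30.0
```

Call:
apply_moves(motion=[-1,0,0,0.02,0,0,0,-1,-0.01,0,0.03,0,0,0,-1,-0.01,0,0.03,0,0,0])

```text
time: 12.25
ee_pos: [0.4694, -0.3966, 0.1177]
eef_rot: [[0.831, 0.527, 0.177], [0.516, -0.85, 0.109], [0.208, 0.001, -0.978]]
force: [1.1, -2.2, -0.3]
grip_width: 0.535
gripper_force: 30.0
```

Call:
apply_moves(motion=[-1,0,0,0.02,0,0,0,-1,-0.01,0,0.03,0,0,0,-1,-0.01,0,0.03,0,0,0])

```text
time: 12.55
ee_pos: [0.4687, -0.396, 0.1137]
eef_rot: [[0.831, 0.528, 0.176], [0.516, -0.849, 0.111], [0.208, -0.002, -0.978]]
force: [2.0, -1.1, -3.7]
grip_width: 0.541
gripper_force: 30.0
```

Call:
apply_moves(motion=[-1,0,0,0.02,0,0,0,-1,-0.01,0,0.03,0,0,0,-1,-0.01,0,0.03,0,0,0])

```text
time: 12.85
ee_pos: [0.4687, -0.3964, 0.1108]
eef_rot: [[0.831, 0.527, 0.177], [0.516, -0.85, 0.111], [0.209, -0.001, -0.978]]
force: [3.7, -0.9, -5.1]
grip_width: 0.545
gripper_force: 30.0
```

Call:
apply_moves(motion=[-1,0,0,0.02,0,0,0,-1,-0.01,0,0.03,0,0,0,-1,-0.01,0,0.03,0,0,0])

```text
time: 13.15
ee_pos: [0.4685, -0.3965, 0.1079]
eef_rot: [[0.831, 0.527, 0.177], [0.516, -0.85, 0.111], [0.209, -0.001, -0.978]]
force: [5.5, -0.1, -4.0]
grip_width: 0.543
gripper_force: 30.0
```

Call:
apply_moves(motion=[-1,0,0,0.01,0,0,0,-1,0,0,0.02,0,0,0,-1,0,0,0.02,0,0,0])

```text
time: 13.45
ee_pos: [0.4686, -0.3965, 0.1059]
eef_rot: [[0.831, 0.528, 0.177], [0.516, -0.85, 0.11], [0.208, -0.001, -0.978]]
force: [4.9, -1.6, -4.7]
grip_width: 0.542
gripper_force: 30.0
```

Call:
apply_moves(motion=[-1,0.01,0,0.01,0,0,0,-1,0.01,0,0.02,0,0,0,-1,0.01,0,0.02,0,0,0])

```text
time: 13.75
ee_pos: [0.4693, -0.3958, 0.104]
eef_rot: [[0.831, 0.528, 0.176], [0.516, -0.85, 0.11], [0.207, -0.001, -0.978]]
force: [1.4, -2.7, -5.7]
grip_width: 0.542
gripper_force: 30.0
```

Call:
apply_moves(motion=[-1,0,0,0.01,0,0,0,-1,0,0,0.02,0,0,0,-1,0,0,0.02,0,0,0])

```text
time: 14.05
ee_pos: [0.4694, -0.3958, 0.1038]
eef_rot: [[0.831, 0.528, 0.176], [0.516, -0.849, 0.11], [0.207, -0.0, -0.978]]
force: [-5.6, -1.4, 6.9]
grip_width: 0.543
gripper_force: 30.0
```

Call:
apply_moves(motion=[-1,-0.01,0,0.01,0,0,0,-1,-0.01,0,0.015,0,0,0,-1,-0.01,0,0.015,0,0,0])

```text
time: 14.35
ee_pos: [0.4694, -0.3958, 0.1038]
eef_rot: [[0.831, 0.528, 0.178], [0.516, -0.849, 0.11], [0.209, 0.001, -0.978]]
force: [-5.9, 2.5, 16.6]
grip_width: 0.544
gripper_force: 30.0
```

Solid stop at TCP z=0.1038, about 18 mm below where the pawls were first touched, with no movement under about 20 N. That means the head is home. I'm relaxing the push, releasing and backing off.

Call:
apply_moves(motion=[-1,0,0,-0.02,0,0,0,-1,0,0,-0.03,0,0,0,1,0,0,-0.03,0,0,0,1,0,0,-0.03,0,0,0,1,0,0,-0.03,0,0,0,1,0,0,-0.03,0,0,0,1,0,0,-0.03,0,0,0,1,0,0,-0.03,0,0,0,1,0,0,-0.03,0,0,0])

```text
time: 15.25
ee_pos: [0.469, -0.3961, 0.1038]
eef_rot: [[0.831, 0.528, 0.176], [0.516, -0.849, 0.11], [0.208, -0.001, -0.978]]
force: [-0.3, -0.1, 0.5]
grip_width: 0.998
gripper_force: 0.0
```

Call:
apply_moves(motion=[1,0,0,-0.1,0,0,0,1,0,0,-0.3,0,0,0,1,0,0,-0.6,0,0,0,1,0,0,-1,0,0,0,1,0,0,-1,0,0,0])

```text
time: 15.75
ee_pos: [0.4523, -0.4099, 0.2082]
eef_rot: [[0.83, 0.527, 0.183], [0.517, -0.85, 0.101], [0.209, 0.01, -0.978]]
force: [0.2, 0.5, 0.6]
grip_width: 0.998
gripper_force: 0.0
```

Call:
apply_moves(motion=[-1,-0.3,0,-0.3,0,-0.03,0,-1,-0.5,0,-0.3,0,-0.067,0,-1,-0.9,0,-0.3,0,-0.067,0,-1,-0.9,0,-0.3,0,-0.067,0,-1,-0.9,0,-0.3,0,-0.067,0,-1,-0.9,0,-0.3,0,-0.067,0,-1,-0.9,0,-0.3,0,-0.067,0,-1,-0.9,0,-0.3,0,-0.067,0,-1,-0.9,0,-0.3,0,-0.067,0,-1,-0.9,0,-0.3,0,-0.067,0])

```text
time: 16.75
ee_pos: [0.3715, -0.4568, 0.2122]
eef_rot: [[0.849, 0.528, -0.001], [0.528, -0.849, 0.0], [-0.001, -0.001, -1.0]]
force: [-0.4, -0.7, -0.4]
grip_width: 0.181
gripper_force: 0.0
```

Run:
```python
from h import *
import pickle
t=[];cs={}
for n,(u,v) in [('scene',(400,270)),('top',(412,215))]:
    c=cs[n]=camera(n)
    im=c['img'][v:v+100,u:u+80];im=(255*(im/255)**.7).astype(np.uint8)
    im=cv2.resize(im,(400,500),interpolation=cv2.INTER_CUBIC)
    for k in range(0,80,10): cv2.putText(im,str(u+k),(k*5,8),0,.3,(255,0,0));im[::4,k*5]=(255,0,0)
    for k in range(0,100,10): cv2.putText(im,str(v+k),(0,k*5+8),0,.3,(255,0,0));im[k*5,::4]=(255,0,0)
    t.append(im)
save('look5',np.hstack(t)); o=env.observe();print(o['ee_pos'],o['eef_rot']);pickle.dump((cs,o),open('c5.pkl','wb'))
```

```text
[ 0.37135241 -0.45683794  0.2122067 ] [[ 8.49357501e-01  5.27816965e-01 -1.04276975e-03]
 [ 5.27817407e-01 -8.49357846e-01  1.85479775e-04]
 [-7.87785295e-04 -7.07930663e-04 -9.99999439e-01]]
```

View pics/look5.png

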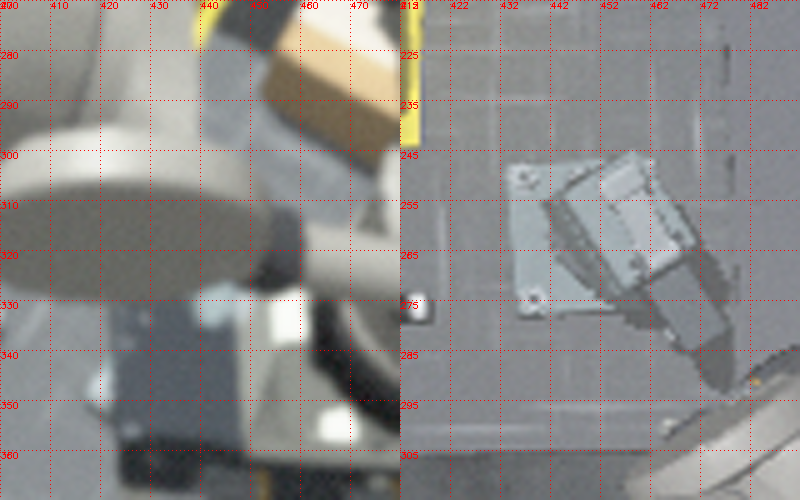

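The head sits upright and centred over the plate, at top (457,259). The lever pad is at the front, around top (456,251). Next I'm pressing it with the closed fingertips.

Call:
apply_moves(motion=[-1,0.3,0,0,0,0,0,-1,0.6,0,0,0,0,0,-1,0.9,0,0,0,0,0,-1,1,0,0,0,0,0,-1,1,0,0,0,0,0])

```text
time: 17.35
ee_pos: [0.457, -0.4034, 0.212]
eef_rot: [[0.848, 0.53, -0.001], [0.53, -0.848, 0.0], [-0.001, -0.001, -1.0]]
force: [-0.4, -0.2, -0.3]
grip_width: 0.001
gripper_force: 0.0
```

Call:
apply_moves(motion=[-1,0.2,0,0,0,0,0,-1,0.42,0,0.1,0,0,0,-1,0.42,0,0.2,0,0,0,-1,0.42,0,0.32,0,0,0,-1,0.42,0,0.37,0,0,0,-1,0.42,0,0.37,0,0,0])

```text
time: 17.95
ee_pos: [0.4905, -0.3824, 0.1739]
eef_rot: [[0.85, 0.527, -0.003], [0.527, -0.85, 0.002], [-0.002, -0.003, -1.0]]
force: [0.7, -0.1, -0.4]
grip_width: 0.005
gripper_force: 0.0
```

Call:
apply_moves(motion=[-1,0,0,0.03,0,0,0,-1,0,0,0.06,0,0,0,-1,0.01,0,0.09,0,0,0,-1,0.01,0,0.12,0,0,0,-1,0.01,0,0.12,0,0,0])

```text
time: 18.45
ee_pos: [0.4926, -0.3812, 0.1626]
eef_rot: [[0.849, 0.528, -0.002], [0.528, -0.849, 0.001], [-0.001, -0.001, -1.0]]
force: [0.3, -0.2, 0.1]
grip_width: 0.005
gripper_force: 0.0
```

Call:
apply_moves(motion=[-1,0,0,0.02,0,0,0,-1,0,0,0.04,0,0,0,-1,0,0,0.06,0,0,0,-1,0,0,0.06,0,0,0])

```text
time: 18.85
ee_pos: [0.4937, -0.3811, 0.158]
eef_rot: [[0.849, 0.528, 0.002], [0.528, -0.849, -0.0], [0.001, 0.001, -1.0]]
force: [2.6, 3.1, 4.5]
grip_width: 0.007
gripper_force: 2.2
```

Call:
apply_moves(motion=[-1,0,0,0.02,0,0,0,-1,0,0,0.03,0,0,0,-1,0,0,0.03,0,0,0])

```text
time: 19.15
ee_pos: [0.494, -0.3811, 0.1553]
eef_rot: [[0.849, 0.528, 0.002], [0.528, -0.849, -0.001], [0.002, 0.002, -1.0]]
force: [2.7, 2.3, 4.7]
grip_width: 0.003
gripper_force: 2.6
```

Lever contact was at about z=0.160, with about 5 N. I'm going on down.

Call:
apply_moves(motion=[-1,0,0,0.02,0,0,0,-1,0,0,0.04,0,0,0,-1,0,0,0.04,0,0,0])

```text
time: 19.45
ee_pos: [0.4941, -0.3812, 0.1512]
eef_rot: [[0.849, 0.528, 0.002], [0.528, -0.849, -0.001], [0.002, 0.002, -1.0]]
force: [1.6, 2.1, 4.3]
grip_width: 0.003
gripper_force: 2.2
```

Call:
apply_moves(motion=[-1,0,0,0.02,0,0,0,-1,0,0,0.03,0,0,0,-1,0,0,0.03,0,0,0])

```text
time: 19.75
ee_pos: [0.494, -0.3813, 0.1481]
eef_rot: [[0.849, 0.528, 0.002], [0.528, -0.849, -0.001], [0.001, 0.002, -1.0]]
force: [2.2, 1.8, 4.0]
grip_width: 0.006
gripper_force: 2.2
```

Call:
apply_moves(motion=[-1,0,0,0.01,0,0,0,-1,0,0,0.02,0,0,0,-1,0,0,0.02,0,0,0])

```text
time: 20.05
ee_pos: [0.4938, -0.3814, 0.1461]
eef_rot: [[0.849, 0.528, 0.002], [0.528, -0.849, -0.001], [0.001, 0.002, -1.0]]
force: [3.0, 1.6, 3.9]
grip_width: 0.003
gripper_force: 2.3
```

Call:
apply_moves(motion=[-1,0,0,0.01,0,0,0,-1,0,0,0.02,0,0,0,-1,0,0,0.02,0,0,0])

```text
time: 20.35
ee_pos: [0.4939, -0.3814, 0.1444]
eef_rot: [[0.849, 0.528, 0.002], [0.528, -0.849, -0.001], [0.001, 0.002, -1.0]]
force: [2.7, 2.4, 7.5]
grip_width: 0.007
gripper_force: 3.6
```

Call:
apply_moves(motion=[-1,0,0,0.01,0,0,0,-1,0,0,0.015,0,0,0,-1,0,0,0.015,0,0,0])

```text
time: 20.65
ee_pos: [0.494, -0.3815, 0.1441]
eef_rot: [[0.849, 0.528, 0.003], [0.528, -0.849, -0.002], [0.001, 0.003, -1.0]]
force: [1.0, 4.3, 14.0]
grip_width: 0.007
gripper_force: 6.9
```

Call:
apply_moves(motion=[-1,0,0,0.01,0,0,0,-1,0,0,0.015,0,0,0,-1,0,0,0.015,0,0,0])

```text
time: 20.95
ee_pos: [0.4942, -0.3816, 0.1438]
eef_rot: [[0.849, 0.528, 0.004], [0.528, -0.849, -0.003], [0.002, 0.004, -1.0]]
force: [0.8, 4.8, 20.7]
grip_width: 0.005
gripper_force: 9.9
```

Call:
apply_moves(motion=[-1,0,0,-0.05,0,0,0,-1,0,0,-0.1,0,0,0,-1,0,0,-0.3,0,0,0,-1,0,0,-0.6,0,0,0,-1,-0.3,0,-0.8,0,0,0,-1,-0.7,0,-0.8,0,0,0,-1,-1,0,-0.8,0,0,0,-1,-1,0,-0.8,0,0,0])

```text
time: 21.75
ee_pos: [0.4046, -0.4362, 0.2199]
eef_rot: [[0.852, 0.524, -0.003], [0.524, -0.852, 0.0], [-0.002, -0.002, -1.0]]
force: [1.1, 1.0, -0.1]
grip_width: 0.002
gripper_force: 0.0
```

Call:
apply_moves(motion=[-1,-0.3,0.3,0,0,0,0,-1,-0.6,0.2,0,0,0,0,-1,-0.6,0.2,0,0,0,0])

```text
time: 22.05
ee_pos: [0.3649, -0.484, 0.2191]
eef_rot: [[0.851, 0.525, -0.003], [0.525, -0.851, 0.002], [-0.002, -0.003, -1.0]]
force: [0.3, 0.1, -0.4]
grip_width: 0.007
gripper_force: 0.0
```

Run:
```python
from h import *
t=[]
for n,(u,v) in [('scene',(400,270)),('top',(412,215))]:
    c=camera(n)
    im=c['img'][v:v+100,u:u+80];im=(255*(im/255)**.7).astype(np.uint8)
    t.append(cv2.resize(im,(400,500),interpolation=cv2.INTER_CUBIC))
save('look6',np.hstack(t)); o=env.observe();print(o['ee_pos'],o['force'],o['time'])
```

```text
[ 0.36735242 -0.48266714  0.21971926] [-0.20819896 -0.05716271 -0.11963084] 22.15
```

View pics/look6.png

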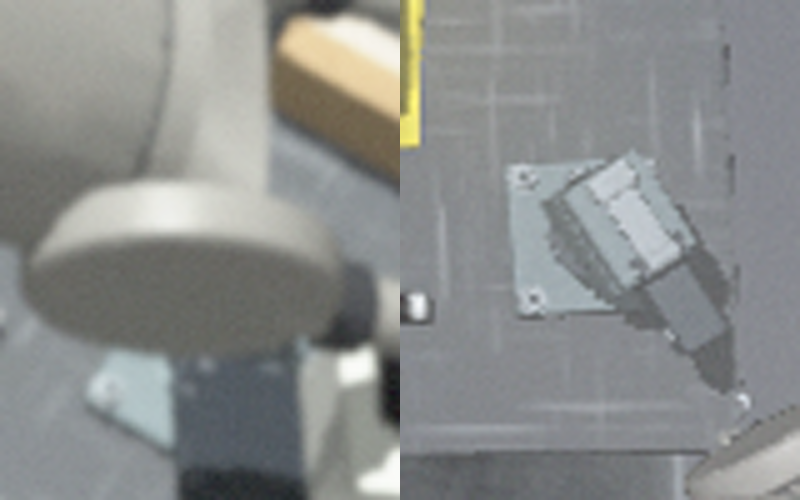

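The top view shows the head upright on the post with the lever now flat. The lever's front end has shifted from about (618,178) to (608,180) in the crop, and its shadow is gone. The arm is clear, so I'm handing the job in.

```bash
python3 -c "
from bench import finish_job
print(finish_job())"
```

```text
the job is handed in; nothing more can be done
None
```

The job is handed in at about 22 s: the tow head is snapped home on the collar, stopping hard under about 20 N, and its lever is pressed flat to its stop. The bystanders were not touched, and no verdict came back.

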